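# Close and lock the service lid of a water filter unit

### The arm

A 6-joint arm with a two-finger parallel gripper is mounted at the origin on a cart in front of the work surface, level with it; the furniture and walls round the work are solid. World frame = base frame: x ahead of the robot, y to its left, z up, the work surface at z = 0. Lengths are in m, angles in degrees, forces in N, time in s.
With the tool pointing down it reaches from about 0.25 to 0.725 m from the base axis. Payload 9.7 kg.
Tool frame: the origin (TCP) lies at the very end of the fingers, on their centre line; the grasp point (between the pads) lies 19 mm behind it; y points along the fingers, x is the direction in which the jaws open and shut, and the axes are right-handed (so a half turn about y gives the same grasp; the last joint's range is limited). The gripper opens to 85 mm and grips with 20 to 120 N. Pads are 22 mm wide; open, the fingers measure 114 mm over their backs; the gripper's body (76 mm by 85 mm) begins 54 mm behind the grasp point. The pads swing forward as they close: fully open they stand 13 mm farther back than shut.
Start: joints at [-73.682, 4.979, 10.078, 95.1, 0, 90], TCP at [0.155, -0.528, 0.231] pointing down, gripper open.
Joint ranges: [-179.16, 179.16], [-48.56, 103.87], [-65.8, 70.77], [-126.05, 130.52], [-82.76, 87.17], [-180, 180]. Speed limits (degrees/s): [127.2, 127.2, 147.25, 180, 180, 180].

### API

Orientations are given as [roll, pitch, yaw] about the fixed x, y, z axes, in that order (R = Rz(yaw) Ry(pitch) Rx(roll)).
In Python, from workcell import bot gives the robot as it stands.
- The arm moves only by the shell command python3 -m jog 'ROWS' [FORCE]. ROWS is JSON, a list of rows, each a list of 7 numbers: the closure, from 0 (fully open) to 1 (shut), then the shift along the world's x, y, z in units of 25 mm (1.0 is 25 mm), then the turn, a rotation vector about the world's x, y, z in units of 5 degrees (1.0 is 5 degrees). A call has 1 to 5 rows; each row is the pose to reach, as a shift and turn from the pose commanded when the call began; what a row does not reach only later rows make up. A row lasts 1/10 s, in which the tool goes at most 50 mm and 8.59 degrees, less where a joint would pass 70% of its speed; a pose out of reach is approached as far as the arm can. A call with a gripper value outside its range is refused whole. The fingers move at their own pace and stop on an object; FORCE is the grip in N (left out, the last holds). Time passes only in rows, so rows that repeat a pose let the fingers close. It gives the time, the measured TCP pose, the force and the opening at its end, in the units of the state.
- bot.get_obs(): the state, without advancing time (a new reading comes with each control period).
- bot.camera(name): name is "scene" or "top" or "wrist"; returns (picture, depth): 420x560x3 uint8, red, green, blue; 420x560 float32, m along the optical axis (not along the pixel's ray), 0 where there is no reading.
- bot.camera_model(name): a dict with "fx", "fy", "cx", "cy" (pixels), "rvec" (rotation vector, rad) and "tvec" (3), from world to camera coordinates, as OpenCV has them; the wrist camera has in their place "tool_from_camera" (4x4, takes a point from camera to tool coordinates, whose origin is the TCP and whose axes are the tool frame's). Camera axes: x right, y down, z forward; pixel columns grow to the right and rows downward; lengths in m; the calibration is good to about 2 mm. A picture is of the moment at which its call begins: read the wrist's pose just before it. camera_model takes no time and is no camera call.
- bot.job_done(): hands the job in, once; it reports no verdict.
Trained networks look in the newest picture that a camera, given by its name, has taken for a name from the list of things; names that differ only in an ending like _2 or _b are one class to them, and where a whole thing is asked for, a point or a joint stands for the part that bears it (a point fixed in the world has none). Each returns a list of dicts, best first, with "conf" (0 to 1); they miss things now and then, are a little off and sometimes report something else, mostly with a low value. They report only what shows in the picture. A call takes as long as a camera call.
- bot.regions_of(camera, label): "pixels" (420x560 bool, what is visible of it) and "point" ([row, column] in pixels, amid what is visible of it).
The state is a dict: "time": time; "q": joint angles; "qd": joint speeds; "joint_efforts": joint torques, N m; "ee_pos": TCP position; "tcp_rot": TCP orientation; "wrist_force": force on the tool from outside, world axes, zero at the start; "torque": the same for the moment, N m; "opening": finger opening in m.
Only numpy, scipy, OpenCV 4.12 (cv2) and the standard library are available. Lean on these libraries where they do the work, as an engineer would, in place of code of your own. Each camera call takes 0.05 s, during which the arm holds its last target. There are 200 camera calls.

### The job

The service lid of the counter-top water filter has been left open. Close the lid fully, then push its orange wing stud in against the spring, gently, no harder than it takes to feel the sprung seat underneath, and turn it a quarter turn clockwise so that it locks; let go and leave the things around undisturbed.

Things in the scene. Friction and masses are not known exactly. Their poses are not given: they have to be found in the camera images.
- filter_unit: White counter-top water filter unit, fixed, 220 (x) x 200 (y) x 90 mm, open cartridge bay on top, raised block 118 mm high along its back (local x +66 to +110 mm; hose stubs on it reach 129 mm). Origin: centre of its underside, on the worktop; x points to its back (hinge side), y to its left, z up.
- lid (a joint): Hinge of the grey lid, rad: 0 = closed flat on the rim, grows as it opens, at most 1.2. Its axis is along the unit's y, at local x +60 mm, 90 mm above the worktop, in the plane of the lid's underside. The hinge is stiff: the lid stays where it is left and needs about 3 to 8 N at mid-length to move.
- lid_front (a point): Middle of the top of the lid's front (free) edge, 160 mm from the hinge; moves with the lid. The lid is 158 mm long, 184 mm wide, 8 mm thick; closed, its top is 98 mm above the worktop. Push it down with shut fingers beside the stud.
- stud_grip (a point): Centre of the stud's orange wing (36 mm long, 8 mm thick, 24 mm tall); x along the wing, z out along the stud; moves with lid and stud. Grip across the 8 mm. 12 mm below it is the top of a flange of radius 17 mm, 4 mm thick. The stud is on the lid's middle line, 125 mm from the hinge (unit's local x -65 mm). Lid closed, stud out: 138 mm above the worktop; flange 24 mm off the lid.
- stud (a joint): Turn of the stud, rad, clockwise from above positive: 0 = wing fore and aft (in line with the blue dots on the lid), cross-bar in line with the receptacle's slot; 1.57 = wing across (green dots), locked; end stop at 1.62. The bar passes the slot only within about 0.15 of 0 and drops into the locking notch from about 1.37 on.
- stud_push (a joint): How far the stud is pushed in, m: 0 = out. Return spring 3 N plus 0.35 N per mm. Lid closed, the bar is free to turn from a push of 9.5 to 17.5 mm on: the receptacle's height differs each time and is not measured. About 1.2 mm deeper it meets the sprung seat. Turned and let go, the spring lifts the bar about 2 mm into the notch and the push stays at 7.5 to 15.5 mm.
- mug_bar: White mug with dots, 82 x 117 x 91 mm, standing loose to the right; origin at the centre of its underside.
- egg_timer: Red and white egg timer, 62 mm across and high, loose on the right; origin at the centre of its underside.
- seat_mark (a point): Point on the stud's axis 90 mm above the worktop, in the unit (fixed). Below it, at unknown depth, is the steel receptacle: slot along the unit's x, and under it a sprung seat of 15 N per mm, felt as a sudden stiffening after the 6.5 to 9.5 N of the return spring. Over 12 N on the seat damages it; so does forcing the bar on the slotted plate with over 40 N.

How it is judged (in metres and radians):
At the end, for the whole second after the job is handed in: The lid is closed (hinge under 0.02 rad), the wing is turned across (stud at 1.37 rad or more) with the stud held in by more than 6 mm, its cross-bar hooked under the receptacle and pulling on it with more than 3 N, at rest (value of joint lid below 0.02 rad and value of joint stud above 1.37 rad and value of joint stud_push above 0.006 m and contact force between cam and receptacle above 3 N and velocity of joint stud below 0.05 rad/s); the robot touches nothing.
It fails at once if the receptacle's sprung seat is pressed with more than 12 N (contact force between cam and seat above 12 N).
It fails at once if the cross-bar is forced against the receptacle with more than 40 N (contact force between cam and receptacle above 40 N).
It fails at once if the mug or the egg timer is moved by more than 20 mm (distance of any of mug_bar, egg_timer from where it was at the start of the episode above 0.02 m).
It also fails if it takes over 72 s, if anything falls off the work surface, if the arm or the gripper's body presses on something with over 40 N, if the wrist force passes 120 N, or if a joint passes its speed limit or range.

## Working session

There is one attempt and no reset: what is moved stays moved. The work goes in short steps, Python scripts to look and compute and a shell command to move; the robot and the scene stay as the last step left them, time stands still between calls to the robot, and variables do not carry over. Pictures are saved under pics/ and viewed, about 8 in all and at most 12, crops included, and the job is handed in when it is done.

```bash
mkdir -p pics; ls; cat > h.py <<'E'
import numpy as np, cv2
from scipy.spatial.transform import Rotation as R
from workcell import bot
def world(cam, px, depth, obs=None):
    """px Nx2 (row,col) -> world points via depth"""
    m=bot.camera_model(cam); px=np.atleast_2d(px); d=depth[px[:,0],px[:,1]]
    P=np.c_[(px[:,1]-m['cx'])/m['fx']*d,(px[:,0]-m['cy'])/m['fy']*d,d]
    if cam=='wrist':
        T=np.array(m['tool_from_camera']); P=P@T[:3,:3].T+T[:3,3]
        Rt=R.from_euler('xyz',obs['tcp_rot'],degrees=True).as_matrix()
        return P@Rt.T+np.array(obs['ee_pos'])
    Rw=cv2.Rodrigues(np.array(m['rvec'],float))[0]
    return (P-np.array(m['tvec']).ravel())@Rw
def save(n,im): cv2.imwrite('pics/'+n+'.png',im[:,:,::-1])
E
python3 - <<'E'
from h import *
o=bot.get_obs(); print(o)
ims={}
for c in ['scene','top']:
    im,d=bot.camera(c); ims[c]=im; np.save(c+'_d.npy',d)
    for l in ['filter_unit','lid','lid_front','stud_grip','stud','mug_bar','egg_timer']:
        for r in bot.regions_of(c,l)[:2]:
            px=np.argwhere(r['pixels']); px=px[d[px[:,0],px[:,1]]>0]
            if len(px)==0: continue
            W=world(c,px,d); print(c,l,round(r['conf'],2),np.round(r['point']),len(px),'med',np.median(W,0).round(3),'lo',np.percentile(W,3,axis=0).round(3),'hi',np.percentile(W,97,axis=0).round(3))
save('a',np.vstack([cv2.resize(ims[c],(400,300)) for c in ims]) if 0 else np.hstack([cv2.resize(ims[c],(400,300)) for c in ims]))
save('scene0',ims['scene']);save('top0',ims['top'])
E
```

```text
pics
{'time': 0.0, 'q': array([-7.36820707e+01,  5.01255197e+00,  1.00340443e+01,  9.50994255e+01,
       -3.82509622e-04,  8.99984986e+01]), 'qd': array([ 0.01196704,  0.01055988, -0.01849157,  0.04408488,  0.06245201,
        0.05220643]), 'joint_efforts': array([ 5.96605914e-04, -5.20390248e+01,  4.64801717e+01,  1.64824032e-02,
        3.10076564e-05, -2.91398692e-07]), 'ee_pos': array([ 0.15446567, -0.52762522,  0.23056547]), 'tcp_rot': array([-9.00003805e+01,  7.79331989e-02, -7.36805694e+01]), 'wrist_force': array([-0.41771038, -0.52345431,  0.43053161]), 'torque': array([0.0177725 , 0.03505126, 0.01515325]), 'opening': 0.08510375607641446}
scene filter_unit 0.96 [201. 267.] 7488 med [ 0.548 -0.228  0.072] lo [ 0.436 -0.298  0.011] hi [ 0.655 -0.103  0.214]
scene filter_unit 0.22 [142. 272.] 218 med [ 0.564 -0.188  0.211] lo [ 0.532 -0.2   -0.001] hi [0.795 0.227 0.233]
scene lid 0.71 [160. 270.] 1236 med [ 0.559 -0.193  0.18 ] lo [ 0.509 -0.279  0.087] hi [ 0.629 -0.086  0.225]
scene lid 0.36 [142. 271.] 200 med [ 0.563 -0.188  0.213] lo [ 0.53  -0.2    0.184] hi [ 0.585 -0.1
[... 557 characters left out ...]
i [ 0.453 -0.443  0.06 ]
top filter_unit 0.79 [193. 224.] 6807 med [ 0.54  -0.188  0.112] lo [ 0.442 -0.282  0.013] hi [ 0.653 -0.097  0.218]
top lid 0.95 [183. 226.] 2287 med [ 0.557 -0.188  0.178] lo [ 0.511 -0.27   0.105] hi [ 0.613 -0.101  0.223]
top lid_front 0.32 [182. 221.] 155 med [ 0.56  -0.186  0.216] lo [ 0.542 -0.2    0.169] hi [ 0.586 -0.173  0.237]
top stud_grip 0.41 [181. 223.] 99 med [ 0.56  -0.186  0.222] lo [ 0.551 -0.2    0.205] hi [ 0.58  -0.173  0.239]
top stud 0.59 [176. 220.] 117 med [ 0.563 -0.186  0.221] lo [ 0.552 -0.2    0.202] hi [ 0.586 -0.173  0.238]
top egg_timer 0.93 [244. 337.] 453 med [ 0.425 -0.47   0.048] lo [ 0.398 -0.499  0.021] hi [ 0.452 -0.445  0.062]
```

View pics/scene0.png

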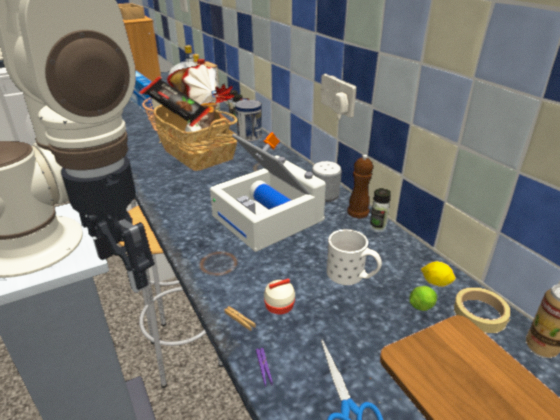

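View pics/top0.png

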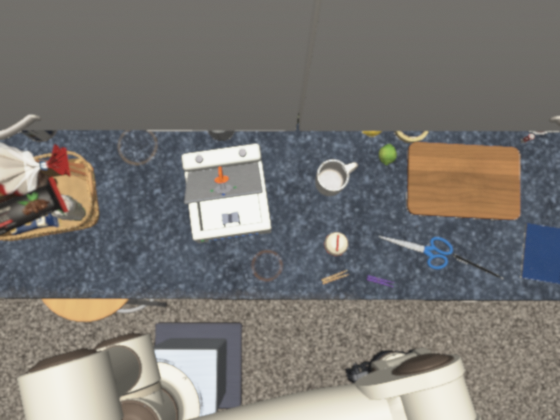

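The scene shows the unit at about (267,200) with the lid steeply open and the orange wing at (272,142). In the top view the unit spans columns 183–270 and rows 147–238, slightly turned; the mug is at (333,177) and the timer at (337,243), both well to the right. Next I fit the unit's pose and the lid angle.

```bash
cat > m.py <<'E'
from h import *
from scipy.optimize import least_squares
for c in ['scene','top']:
    im,d=bot.camera(c)
    r=bot.regions_of(c,'filter_unit')[0]; m=r['pixels'].copy()
    px=np.argwhere(m&(d>0)); W=world(c,px,d)
    # rectangle from points: rim (z .08-.095) and block top (.11-.125)
    for lo,hi in [(.08,.097),(.110,.124),(.005,.125)]:
        s=W[(W[:,2]>lo)&(W[:,2]<hi)]; 
        if len(s)<20: continue
        (cx,cy),(w,h),a=cv2.minAreaRect((s[:,:2]*1000).astype(np.float32)); print(c,lo,len(s),'c',round(cx,1),round(cy,1),'wh',round(w),round(h),'a',round(a,2))
    l=bot.regions_of(c,'lid'); 
    px=np.argwhere(l[0]['pixels']&(d>0)); W=world(c,px,d); im2=im.astype(int)
    col=im2[px[:,0],px[:,1]]; g=(col.max(1)-col.min(1)<40)&(W[:,2]>.11)&(W[:,2]<.23); L=W[g]
    for _ in range(4):
        ce=L.mean(0); n=np.linalg.svd(L-ce)[2][2]; n*=np.sign(n[2]); e=(L-ce)@n; L=L[abs(e)<max(.003,1.5*e.std())]
    print(c,'lid n',n.round(3),'angle',np.arctan2(np.hypot(*n[:2]),n[2]).round(3),'yaw',np.degrees(np.arctan2(n[1],n[0])).round(2),'ce',ce.round(4),len(L),e.std().round(4))
    # orange pixels
    hsv=cv2.cvtColor(im,cv2.COLOR_RGB2HSV); o=(hsv[...,0]<14)&(hsv[...,1]>170)&(hsv[...,2]>120)
    o=np.argwhere(o&(d>0)); Wo=world(c,o,d); k=np.linalg.norm(Wo-[.565,-.188,.218],axis=1)<.05
    print(c,'orange',k.sum(),Wo[k].mean(0).round(4),Wo[k].min(0).round(3),Wo[k].max(0).round(3), 'px',o[k].mean(0).round(1))
E
python3 m.py
```

```text
Traceback (most recent call last):
  File "m.py", line 5, in <module>
    r=bot.regions_of(c,'filter_unit')[0]; m=r['pixels'].copy()
      ~~~~~~~~~~~~~~~~~~~~~~~~~~~~~~~^^^
IndexError: list index out of range
```

```bash
python3 - <<'E'
s=open('m.py').read()
s=s.replace("r=bot.regions_of(c,'filter_unit')[0]; m=r['pixels'].copy()\n    px=np.argwhere(m&(d>0)); W=world(c,px,d)",
"A=np.argwhere(d>0); W=world(c,A,d); k=(abs(W[:,0]-.545)<.15)&(abs(W[:,1]+.19)<.14)&(W[:,2]>.02); A=A[k]; W=W[k]")
s=s.replace("l=bot.regions_of(c,'lid'); \n    px=np.argwhere(l[0]['pixels']&(d>0)); W=world(c,px,d)","px=A")
s=s.replace("g=(col.max(1)-col.min(1)<40)&","g=(col.max(1)-col.min(1)<40)&(col.max(1)<170)&(W[:,0]<.6)&")
open('m.py','w').write(s)
E
python3 m.py
```

```text
scene 0.08 1538 c 549.9 -187.9 wh 219 205 a 8.74
scene 0.11 498 c 622.6 -181.1 wh 76 195 a 9.69
scene 0.005 6088 c 550.1 -188.0 wh 222 205 a 8.59
scene lid n [0.779 0.119 0.615] angle 0.908 yaw 8.67 ce [ 0.5488 -0.1997  0.1724] 694 0.0009
scene orange 30 [ 0.5687 -0.1884  0.2167] [ 0.55  -0.201  0.201] [ 0.585 -0.18   0.236] px [140.8 272.3]
top 0.08 1476 c 530.9 -190.3 wh 179 200 a 8.72
top 0.11 1370 c 627.2 -176.2 wh 68 199 a 8.06
top 0.005 3687 c 551.1 -186.6 wh 222 201 a 8.49
top lid n [0.773 0.116 0.624] angle 0.897 yaw 8.5 ce [ 0.5538 -0.1829  0.1758] 1716 0.0012
top orange 62 [ 0.5617 -0.1866  0.2227] [ 0.552 -0.198  0.203] [ 0.584 -0.174  0.241] px [177.3 220.9]
```

Unit centre ≈ (0.5505, −0.187), yaw ≈ 8.55°, lid open ≈ 0.90 rad. Both views agree, and the sizes come out at 222×203 mm as they should. I'm starting the approach now.

```bash
python3 -m jog '[[1,1.2,0.9,0.6,0,0,-0.3],[1,2.6,1.8,1.2,0,0,-0.7],[1,4,2.8,1.8,0,0,-1.1],[1,5.3,3.7,2.4,0,0,-1.55],[1,6.6,4.6,2.8,0,0,-1.55]]' 30; python3 -c "
from h import *
print(bot.get_obs()['q'].round(1))"
```

```text
time: 1.5
ee_pos: [0.3207, -0.4118, 0.3026]
tcp_rot: [-90.0, -0.1, -81.5]
wrist_force: [0.6, -0.6, -0.1]
opening: 0.0124
[-52.1   3.3  16.4 103.   -0.  119.4]
```

```bash
python3 -m jog '[[1,1.6,1.1,0,0,0,0],[1,3.2,2.2,0,0,0,0],[1,4.8,3.3,0,0,0,0],[1,6.4,4.4,0,0,0,0],[1,8,5.5,0,0,0,0]]'; python3 -m jog '[[1,1.0,0.7,0,0,0,0],[1,1.8,1.23,0,0,0,0],[1,1.8,1.23,-1,0,0,0],[1,1.8,1.23,-2,0,0,0],[1,1.8,1.23,-3,0,0,0]]'; python3 - <<'E'
from h import *
c=np.deg2rad(8.55); o=bot.get_obs(); p=o['ee_pos']
M=np.array([[np.cos(c),-np.sin(c)],[np.sin(c),np.cos(c)]]); print('local',M.T@(p[:2]-[.5505,-.187]),p[2],o['q'].round(1))
# arc
for t in [.9,.7,.5,.3,.15,.05,0]:
    l=np.array([.06-.145*np.cos(t)+.008*np.sin(t)+.011,-.058]); w=M@l+[.5505,-.187]; z=.09+.145*np.sin(t)+.008*np.cos(t)
    print(t,w.round(4),round(z,4),((np.r_[w,z]-p)/.025).round(2))
E
```

```text
time: 2.0
ee_pos: [0.521, -0.2739, 0.3015]
tcp_rot: [-90.0, -0.0, -81.4]
wrist_force: [-0.4, -2.2, 0.3]
opening: 0.0002
time: 2.5
ee_pos: [0.5648, -0.2443, 0.2252]
tcp_rot: [-90.0, -0.0, -81.4]
wrist_force: [0.3, 0.0, -0.4]
opening: -0.0002
local [ 0.00564173 -0.05879563] 0.22521933355430881 [-23.4  14.1  19.8  95.7  -0.  148. ]
0.9 [ 0.5464 -0.2463] 0.2086 [-0.74 -0.08 -0.67]
0.7 [ 0.5248 -0.2495] 0.1895 [-1.6  -0.21 -1.43]
0.5 [ 0.5073 -0.2521] 0.1665 [-2.3  -0.31 -2.35]
0.3 [ 0.4947 -0.254 ] 0.1405 [-2.81 -0.39 -3.39]
0.15 [ 0.4887 -0.2549] 0.1196 [-3.04 -0.43 -4.23]
0.05 [ 0.4865 -0.2553] 0.1052 [-3.13 -0.44 -4.8 ]
0 [ 0.4859 -0.2554] 0.098 [-3.15 -0.44 -5.09]
```

```bash
python3 -m jog '[[1,-0.74,-0.08,-0.67,0,0,0],[1,-1.2,-0.15,-1.05,0,0,0],[1,-1.6,-0.21,-1.43,0,0,0],[1,-1.97,-0.26,-1.88,0,0,0],[1,-2.3,-0.31,-2.35,0,0,0]]'; python3 -m jog '[[1,-0.27,-0.04,-0.5,0,0,0],[1,-0.51,-0.08,-1.04,0,0,0],[1,-0.64,-0.1,-1.46,0,0,0],[1,-0.74,-0.12,-1.88,0,0,0],[1,-0.79,-0.13,-2.2,0,0,0]]'
```

```text
time: 3.0
ee_pos: [0.5068, -0.2523, 0.1675]
tcp_rot: [-90.0, -0.0, -81.4]
wrist_force: [1.3, 0.9, 1.2]
opening: -0.0001
time: 3.5
ee_pos: [0.4871, -0.2556, 0.1118]
tcp_rot: [-90.0, 0.0, -81.4]
wrist_force: [-0.4, 0.5, 1.7]
opening: -0.0002
```

```bash
python3 -m jog '[[1,-0.03,0,-0.13,0,0,0],[1,-0.05,0,-0.26,0,0,0],[1,-0.06,0,-0.4,0,0,0],[1,-0.06,0,-0.5,0,0,0],[1,-0.06,0,-0.5,0,0,0]]'
```

```text
time: 4.0
ee_pos: [0.4858, -0.2555, 0.0997]
tcp_rot: [-90.0, 0.0, -81.4]
wrist_force: [0.9, 0.1, 0.9]
opening: 0.0002
```

```bash
python3 -m jog '[[1,0,0,-0.04,0,0,0],[1,0,0,-0.08,0,0,0],[1,0,0,-0.08,0,0,0]]';python3 -m jog '[[1,0,0,-0.04,0,0,0],[1,0,0,-0.04,0,0,0]]'
```

```text
time: 4.3
ee_pos: [0.4859, -0.2556, 0.0981]
tcp_rot: [-90.0, -0.0, -81.4]
wrist_force: [0.7, 0.1, -0.5]
opening: -0.0001
time: 4.5
ee_pos: [0.4859, -0.2556, 0.098]
tcp_rot: [-90.0, -0.0, -81.4]
wrist_force: [-2.3, 0.8, 7.3]
opening: -0.0
```

```bash
python3 -m jog '[[1,0,0,-0.04,0,0,0],[1,0,0,-0.04,0,0,0]]'; python3 -m jog '[[1,0,0,0.8,0,0,0],[1,0,0,2,0,0,0],[1,0,0,3.6,0,0,0],[1,0,0,5.2,0,0,1.5],[1,0,0,6,0,0,3]]'; python3 -m jog '[[0,0,0,0,0,0,1.7],[0,0,0,0,0,0,3.4],[0,-0.5,0.7,0,0,0,5.1],[0,-1,1.4,0,0,0,6.8],[0,-1.5,2.1,0,0,0,8.5]]'; python3 -m jog '[[0,0,0,0,0,0,1.7],[0,0,0,0,0,0,3.4],[0,0,0,0,0,0,5.1],[0,0,0,0,0,0,6.8],[0,0,0,0,0,0,8.5]]'; python3 -m jog '[[0,0,0,0,0,0,1.7],[0,0,0,0,0,0,3.4],[0,0,0,0,0,0,5.1],[0,0,0,0,0,0,6.8],[0,0,0,0,0,0,8.5]]'; python3 -m jog '[[0,0,0,0,0,0,1.7],[0,0,0,0,0,0,3.4],[0,0,0,0,0,0,5.1],[0,0,0,0,0,0,6.8],[0,0,0,0,0,0,7.5]]'
cat > m2.py <<'E'
from h import *
import sys
o=bot.get_obs(); im,d=bot.camera('wrist'); print(o['ee_pos'].round(4),o['tcp_rot'].round(2),o['q'].round(1))
save(sys.argv[1],im)
A=np.argwhere(d>0); W=world('wrist',A,d,o); rgb=im[A[:,0],A[:,1]]
hsv=cv2.cvtColor(im,cv2.COLOR_RGB2HSV)[A[:,0],A[:,1]]
near=np.linalg.norm(W[:,:2]-[.486,-.197],axis=1)<.12
def rep(n,k):
    k=k&near
    if k.sum()<5: print(n,k.sum());return
    w=W[k]; (cx,cy),s,a=cv2.minAreaRect((w[:,:2]*1000).astype(np.float32))
    print(n,k.sum(),'mean',w.mean(0).round(4),'z',np.percentile(w[:,2],[3,50,97]).round(4),'rect',round(cx,1),round(cy,1),np.round(s,1),round(a,1),'px',A[k].mean(0).round())
org=(hsv[:,0]<16)&(hsv[:,1]>150)&(hsv[:,2]>100)
rep('orange',org); zt=np.percentile(W[org&near][:,2],90) if (org&near).sum() else 9
rep('orange top',org&(W[:,2]>zt-.004))
print('PCA yaw',np.degrees(np.arctan2(*np.linalg.svd((lambda q:q-q.mean(0))(W[org&near&(W[:,2]>zt-.004)][:,:2]))[2][0][::-1])))
rep('blue',(abs(hsv[:,0].astype(int)-110)<15)&(hsv[:,1]>120)&(hsv[:,2]>60)&(W[:,2]>.085)&(W[:,2]<.11))
rep('green',(abs(hsv[:,0].astype(int)-60)<20)&(hsv[:,1]>100)&(W[:,2]>.085)&(W[:,2]<.11))
lid=near&(W[:,2]>.085)&(W[:,2]<.108)&(hsv[:,1]<60); L=W[lid]
n=np.linalg.svd(L-L.mean(0),full_matrices=False)[2][2]; print('lid n',(n*np.sign(n[2])).round(4),'z',np.median(L[:,2]).round(4),lid.sum())
E
python3 m2.py w1
```

```text
time: 4.7
ee_pos: [0.4859, -0.2557, 0.0979]
tcp_rot: [-89.9, -0.1, -81.4]
wrist_force: [-5.5, 2.7, 14.8]
opening: -0.0001
time: 5.2
ee_pos: [0.4863, -0.2559, 0.2497]
tcp_rot: [-89.9, -0.2, -66.1]
wrist_force: [-0.2, -0.6, 0.3]
opening: -0.0001
time: 5.7
ee_pos: [0.4478, -0.2026, 0.2458]
tcp_rot: [-90.0, 0.0, -23.6]
wrist_force: [-0.5, -0.5, 0.4]
opening: 0.0722
time: 6.2
ee_pos: [0.4483, -0.2031, 0.246]
tcp_rot: [-90.0, -0.0, 18.9]
wrist_force: [-0.1, 0.8, -0.4]
opening: 0.0852
time: 6.7
ee_pos: [0.4483, -0.2031, 0.246]
tcp_rot: [-90.0, -0.0, 61.4]
wrist_force: [-0.1, 0.0, 0.5]
opening: 0.0854
time: 7.2
ee_pos: [0.4483, -0.2031, 0.246]
tcp_rot: [-90.0, -0.0, 98.9]
wrist_force: [0.2, -0.8, 0.1]
opening: 0.0855
[ 0.4483 -0.2031  0.246 ] [-90.01  -0.    98.89] [-24.4  -2.6   4.   96.6   0.  -33.3]
orange 315 mean [ 0.4793 -0.1975  0.141 ] z [0.1243 0.1469 0.1496] rect 487.5 -196.7 [30.6 32.7] 48.0 px [254. 284.]
orange top 170 mean [ 0.4836 -0.1969  0.1482] z [0.1465 0.1483 0.1498] rect 487.7 -196.4 [34.5  7.5] 9.1 px [263. 284.]
PCA yaw 9.614511483228954
blue 67 mean [ 0.4614 -0.2002  0.0985] z [0.0974 0.0984 0.0997] rect 461.5 -200.3 [7.6 6.8] 8.7 px [214. 284.]
green 119 mean [ 0.4886 -0.1972  0.0985] z [0.0972 0.0986 0.0998] rect 488.5 -196.3 [ 7.8 61.7] 8.6 px [244. 283.]
lid n [-0.0283 -0.0051  0.9996] z 0.0973 31319
```

View pics/w1.png

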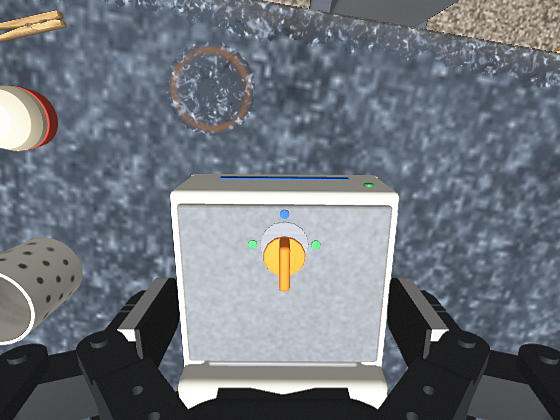

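The lid is flat: all dots are at z = 0.0985, against an expected 0.098. The wing runs fore and aft at (284,263), in line with the blue dot at (284,214). Stud axis ≈ (0.488, −0.1964), wing top at z = 0.150 and wing yaw ≈ 9°, which matches the tool yaw of 98.9°. Next I move over it and descend.

```bash
python3 -m jog '[[0,0.8,0.13,0,0,0,0],[0,1.59,0.27,0,0,0,0],[0,1.59,0.27,-1,0,0,0],[0,1.59,0.27,-2,0,0,0],[0.3,1.59,0.27,-3,0,0,0]]'; python3 -m jog '[[0.5,0,0,-0.5,0,0,0],[0.7,0,0,-1,0,0,0],[0.7,0,0,-1.4,0,0,0],[0.7,0,0,-1.66,0,0,0],[0.7,0,0,-1.66,0,0,0]]'; python3 m2.py w2
```

```text
time: 7.75
ee_pos: [0.4882, -0.1963, 0.17]
tcp_rot: [-90.0, 0.0, 98.5]
wrist_force: [-0.6, 0.3, 0.1]
opening: 0.0732
time: 8.25
ee_pos: [0.4879, -0.1963, 0.1291]
tcp_rot: [-90.0, -0.0, 98.6]
wrist_force: [-0.2, 0.3, 0.2]
opening: 0.0256
[ 0.4879 -0.1963  0.1291] [-8.997e+01 -1.000e-02  9.856e+01] [-21.9   0.9  -5.5  83.7  -0.  -30.5]
orange 1373 mean [ 0.4817 -0.197   0.142 ] z [0.124  0.1477 0.1498] rect 506.4 -194.2 [72.7 30.2] 6.1 px [282. 284.]
orange top 835 mean [ 0.4854 -0.1966  0.1485] z [0.1464 0.1487 0.15  ] rect 488.0 -196.3 [36.   7.9] 8.2 px [298. 284.]
PCA yaw 8.848048197526985
blue 187 mean [ 0.4614 -0.2003  0.0984] z [0.0972 0.0984 0.0995] rect 461.6 -200.3 [7.6 7.5] 9.4 px [204. 284.]
green 324 mean [ 0.4886 -0.1967  0.0985] z [0.0974 0.0985 0.0996] rect 488.8 -196.2 [ 8.2 62.4] 8.3 px [255. 283.]
lid n [-0.0473 -0.0076  0.9989] z 0.0973 52045
```

View pics/w2.png

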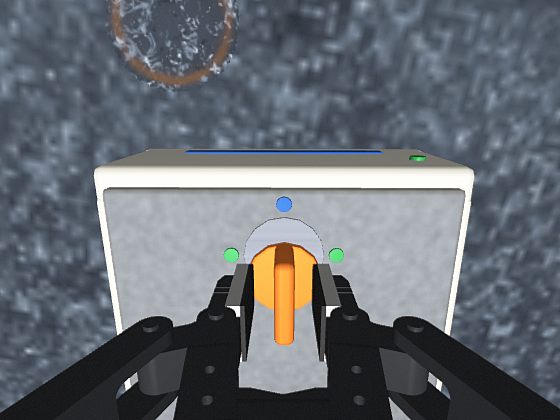

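The wing at (284,300) is centred between the pads at (238,300) and (328,300). I grip it now.

```bash
python3 -m jog '[[1,0,0,0,0,0,0],[1,0,0,0,0,0,0],[1,0,0,0,0,0,0],[1,0,0,0,0,0,0],[1,0,0,0,0,0,0]]' 50; python3 -m jog '[[1,0,0,-0.08,0,0,0],[1,0,0,-0.16,0,0,0],[1,0,0,-0.16,0,0,0]]'
```

```text
time: 8.8
ee_pos: [0.4882, -0.1961, 0.1298]
tcp_rot: [-90.0, -0.0, 98.6]
wrist_force: [0.2, 3.8, 3.2]
opening: 0.0068
time: 9.1
ee_pos: [0.4882, -0.1962, 0.1254]
tcp_rot: [-90.0, -0.0, 98.6]
wrist_force: [1.8, 4.8, 4.1]
opening: 0.0069
```

```bash
python3 -m jog '[[1,0,0,-0.06,0,0,0],[1,0,0,-0.12,0,0,0],[1,0,0,-0.12,0,0,0]]';python3 -m jog '[[1,0,0,-0.04,0,0,0],[1,0,0,-0.04,0,0,0]]'; python3 -m jog '[[1,0,0,-0.02,0,0,0],[1,0,0,-0.02,0,0,0]]'
```

```text
time: 9.4
ee_pos: [0.4882, -0.1962, 0.1226]
tcp_rot: [-90.0, -0.0, 98.6]
wrist_force: [0.8, 4.6, 5.2]
opening: 0.0068
time: 9.6
ee_pos: [0.4882, -0.1962, 0.1217]
tcp_rot: [-90.0, -0.0, 98.6]
wrist_force: [0.8, 5.8, 5.6]
opening: 0.007
time: 9.8
ee_pos: [0.4882, -0.1962, 0.1213]
tcp_rot: [-90.0, -0.0, 98.6]
wrist_force: [1.3, 5.4, 6.0]
opening: 0.0066
```

```bash
python3 -m jog '[[1,0,0,-0.04,0,0,0],[1,0,0,-0.04,0,0,0]]';python3 -m jog '[[1,0,0,-0.02,0,0,0],[1,0,0,-0.02,0,0,0]]'; python3 -m jog '[[1,0,0,-0.02,0,0,0],[1,0,0,-0.02,0,0,0]]'
```

```text
time: 10.0
ee_pos: [0.4883, -0.1962, 0.1203]
tcp_rot: [-90.0, -0.0, 98.6]
wrist_force: [-0.7, 5.6, 6.2]
opening: 0.0067
time: 10.2
ee_pos: [0.4883, -0.1962, 0.1199]
tcp_rot: [-90.0, -0.0, 98.6]
wrist_force: [1.2, 5.8, 6.5]
opening: 0.0067
time: 10.4
ee_pos: [0.4883, -0.1962, 0.1194]
tcp_rot: [-90.0, -0.0, 98.6]
wrist_force: [0.3, 5.6, 6.9]
opening: 0.0069
```

```bash
for i in 1; do python3 -m jog '[[1,0,0,-0.02,0,0,0],[1,0,0,-0.02,0,0,0]]'; python3 -m jog '[[1,0,0,-0.02,0,0,0],[1,0,0,-0.02,0,0,0]]'; done | grep -E 'ee_|wri'
```

```text
ee_pos: [0.4883, -0.1962, 0.1189]
wrist_force: [1.1, 5.4, 6.2]
ee_pos: [0.4883, -0.1962, 0.1184]
wrist_force: [0.6, 5.3, 6.5]
```

```bash
(python3 -m jog '[[1,0,0,-0.02,0,0,0],[1,0,0,-0.02,0,0,0]]'; python3 -m jog '[[1,0,0,-0.02,0,0,0],[1,0,0,-0.02,0,0,0]]') | grep -E 'ee_|wri'
```

```text
ee_pos: [0.4883, -0.1962, 0.118]
wrist_force: [0.1, 6.5, 6.6]
ee_pos: [0.4883, -0.1962, 0.1175]
wrist_force: [-0.5, 5.9, 7.1]
```

```bash
(python3 -m jog '[[1,0,0,-0.02,0,0,0],[1,0,0,-0.02,0,0,0]]') | grep -E 'ee_|wri'
```

```text
ee_pos: [0.4883, -0.1962, 0.117]
wrist_force: [0.1, 6.1, 7.9]
```

```bash
(python3 -m jog '[[1,0,0,-0.02,0,0,0],[1,0,0,-0.02,0,0,0]]') | grep -E 'ee_|wri'
```

```text
ee_pos: [0.4883, -0.1962, 0.1168]
wrist_force: [-0.5, 5.6, 8.8]
```

```bash
(python3 -m jog '[[1,0,0,0,0,0,0]]';python3 -m jog '[[1,0,0,0,0,0,0]]') | grep -E 'ee_|wri'
```

```text
ee_pos: [0.4883, -0.1962, 0.1168]
wrist_force: [0.6, 5.2, 8.4]
ee_pos: [0.4883, -0.1962, 0.1168]
wrist_force: [-0.3, 6.6, 7.9]
```

```bash
(python3 -m jog '[[1,0,0,-0.016,0,0,0],[1,0,0,-0.016,0,0,0]]'; python3 -m jog '[[1,0,0,0,0,0,0]]';python3 -m jog '[[1,0,0,0,0,0,0]]') | grep -E 'ee_|wri'
```

```text
ee_pos: [0.4883, -0.1962, 0.1166]
wrist_force: [-0.9, 6.3, 10.9]
ee_pos: [0.4883, -0.1962, 0.1166]
wrist_force: [-0.8, 6.4, 10.3]
ee_pos: [0.4883, -0.1962, 0.1167]
wrist_force: [-1.6, 6.8, 10.9]
```

Sudden stiffening: the last 0.4 mm commanded moved the tool only 0.15 mm, and the force went from 7.5 to 10.7 N at a push of about 13 mm. That is the sprung seat, with about 3 N on it. I relieve the side force slightly and turn at this depth.

```bash
python3 -m jog '[[1,0,0.02,0,0,0,0],[1,0,0.02,0,0,0,0]]'|grep wri; python3 -m jog '[[1,0,0,0,0,0,-0.8],[1,0,0,0,0,0,-1.6],[1,0,0,0,0,0,-2.4],[1,0,0,0,0,0,-3.2],[1,0,0,0,0,0,-4]]'; python3 -c "
from h import *
print(bot.get_obs()['torque'].round(2),bot.get_obs()['q'].round(1))"
```

```text
wrist_force: [-1.0, 3.9, 10.2]
time: 12.9
ee_pos: [0.4883, -0.1962, 0.1167]
tcp_rot: [-90.1, 0.1, 78.4]
wrist_force: [-1.5, 3.8, 10.3]
opening: 0.0066
[0.75 0.3  0.05] [-21.9   0.9  -6.8  82.2  -0.  -10.3]
```

Turned 20° freely, with hardly any torque and the vertical force steady. I carry on turning.

```bash
python3 -m jog '[[1,0,0,0,0,0,-1],[1,0,0,0,0,0,-2],[1,0,0,0,0,0,-3],[1,0,0,0,0,0,-4],[1,0,0,0,0,0,-5]]'; python3 -c "
from h import *
print(bot.get_obs()['torque'].round(2))"; python3 -m jog '[[1,0,0,0,0,0,-1],[1,0,0,0,0,0,-2],[1,0,0,0,0,0,-3],[1,0,0,0,0,0,-4],[1,0,0,0,0,0,-5]]'; python3 -c "
from h import *
print(bot.get_obs()['torque'].round(2))"
```

```text
time: 13.4
ee_pos: [0.4882, -0.1964, 0.1167]
tcp_rot: [-90.1, 0.0, 53.3]
wrist_force: [-1.7, 2.7, 9.5]
opening: 0.0068
[0.6  0.54 0.02]
time: 13.9
ee_pos: [0.488, -0.1964, 0.1167]
tcp_rot: [-90.1, 0.0, 28.3]
wrist_force: [-3.2, 2.7, 10.4]
opening: 0.0067
[0.48 0.64 0.01]
```

```bash
python3 -m jog '[[1,0,0,0,0,0,-1],[1,0,0,0,0,0,-2],[1,0,0,0,0,0,-3],[1,0,0,0,0,0,-4],[1,0,0,0,0,0,-4]]'; python3 -c "
from h import *
print(bot.get_obs()['torque'].round(2))"
```

```text
time: 14.4
ee_pos: [0.4879, -0.1965, 0.1166]
tcp_rot: [-90.1, -0.0, 8.4]
wrist_force: [-2.9, 2.4, 10.7]
opening: 0.0069
[ 0.51  0.82 -0.05]
```

Turned 90°. I ease up about 2.5 mm so the bar seats in the notch, then release.

```bash
python3 -m jog '[[1,0,0,0.05,0,0,0],[1,0,0,0.1,0,0,0],[1,0,0,0.1,0,0,0]]'|grep -E 'ee|wri'; python3 -m jog '[[1,0,0,0.04,0,0,0],[1,0,0,0.04,0,0,0]]'|grep -E 'ee|wri'
```

```text
ee_pos: [0.4879, -0.1964, 0.1187]
wrist_force: [-1.8, 1.7, 7.3]
ee_pos: [0.4878, -0.1964, 0.1196]
wrist_force: [-1.8, 2.2, 5.9]
```

```bash
python3 -m jog '[[1,0,0,0.03,0,0,0],[1,0,0,0.03,0,0,0]]'|grep -E 'ee|wri'; python3 -m jog '[[1,0,0,0.02,0,0,0],[1,0,0,0.02,0,0,0]]'|grep -E 'ee|wri'
```

```text
ee_pos: [0.4878, -0.1964, 0.1201]
wrist_force: [-2.2, 0.7, 6.3]
ee_pos: [0.4878, -0.1963, 0.1202]
wrist_force: [-1.4, -1.7, 1.6]
```

The stud stopped rising at a push of about 9.6 mm and the force dropped to 1.6 N, so the bar is hooked. I release and rise.

```bash
python3 -m jog '[[0.5,0,0,0,0,0,0],[0.5,0,0,0,0,0,0],[0.5,0,0,0,0,0,0],[0.5,0,0,0,0,0,0]]'; python3 -m jog '[[0.5,0,0,0.8,0,0,0],[0.5,0,0,2,0,0,0],[0.5,0,0,3.5,0,0,0],[0.5,-0.8,0,4.5,0,0,0],[0.5,-1.6,0,5,0,0,0]]'; python3 -m jog '[[0.5,0,0,0,0,0,0],[0.5,0,0,0,0,0,0]]'; python3 m2.py w3; python3 - <<'E'
from h import *
for c in ['scene']:
    im,d=bot.camera(c); save('s3',im)
    for l,p in [('mug_bar',[.593,-.479,.057]),('egg_timer',[.419,-.487,.039])]:
        for r in bot.regions_of(c,l)[:1]:
            px=np.argwhere(r['pixels']&(d>0)); print(l,np.median(world(c,px,d),0).round(3),'was',p)
E
```

```text
time: 15.7
ee_pos: [0.488, -0.1958, 0.1203]
tcp_rot: [-90.0, 0.0, 8.6]
wrist_force: [-0.6, -0.9, -0.1]
opening: 0.0427
time: 16.2
ee_pos: [0.4482, -0.196, 0.2477]
tcp_rot: [-90.1, -0.1, 8.6]
wrist_force: [-0.3, 0.0, -0.8]
opening: 0.0428
time: 16.4
ee_pos: [0.4483, -0.196, 0.2454]
tcp_rot: [-90.0, -0.1, 8.5]
wrist_force: [0.2, -0.6, -0.3]
opening: 0.0428
[ 0.4483 -0.196   0.2454] [-9.003e+01 -5.000e-02  8.550e+00] [-23.6  -3.1   3.5  96.5   0.   57.8]
orange 1090 mean [ 0.4863 -0.1959  0.1252] z [0.114  0.1161 0.1399] rect 488.5 -196.1 [33.1 36.6] 2.1 px [215. 330.]
orange top 443 mean [ 0.4883 -0.1955  0.1387] z [0.137  0.1388 0.1402] rect 488.7 -195.6 [ 8.  34.7] 8.5 px [220. 335.]
PCA yaw -81.3385866828374
blue 133 mean [ 0.4884 -0.1961  0.0983] z [0.0968 0.0984 0.0996] rect 488.8 -196.1 [62.2  7.5] 8.3 px [206. 329.]
green 106 mean [ 0.487  -0.187   0.0984] z [0.0971 0.0985 0.0995] rect 487.9 -196.4 [ 7.4 63.3] 6.2 px [195. 329.]
lid n [-0.0243  0.0015  0.9997] z 0.0973 36022
mug_bar [ 0.595 -0.479  0.057] was [0.593, -0.479, 0.057]
```

View pics/w3.png

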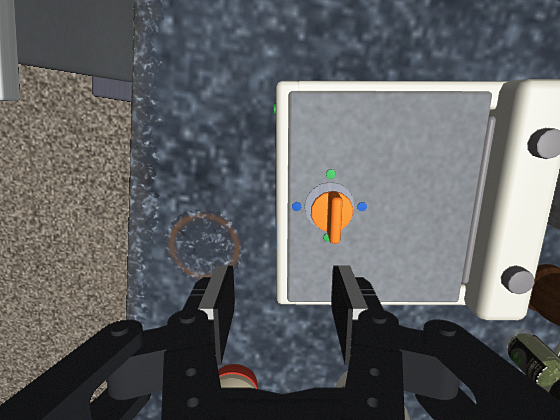

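The picture shows the wing across at (335,220), in line with the green dots at (331,174) and (326,238). The blue dots at (296,206) and (362,206) are at equal height, so the lid is shut. The wing top is at z = 0.140, which means about 10 mm held in. I hand in.

```bash
python3 -c "
from h import *
print(bot.job_done(), bot.get_obs()['wrist_force'].round(1))"
```

```text
the job is handed in; nothing more can be done
the job is handed in; nothing more can be done
```

The lid is closed and the stud is pushed in, turned a quarter turn clockwise and locked. I handed the job in after about 16.5 s of the 72 s allowed.

- **Lid:** I pushed it down with shut fingers beside the stud until it stopped hard at z = 0.098 m, with about 15 N on the wrist. Afterwards the dots on the lid all measured z ≈ 0.0984 m.
- **Stud:** I gripped it at 50 N and pushed in small steps until the force stiffened at about 13 mm. That was 10.7 N in total, of which I estimate about 3 N was on the seat. The quarter turn met almost no torque.
- **Locking:** As I eased up, the stud stopped rising at a push of about 9.6 mm and the force on the tool dropped to 1.6 N, so the bar is hooked. I did not measure how hard the bar pulls on the receptacle. The spring figures suggest about 6 N.
- **Last checks:** The wing lies across at about 90°, in line with the green dots, with its top 10 mm lower than before. The tool is clear and touching nothing. The mug is within 2 mm of where it was.
- **Failed or disagreed:**
  - The network did not find the egg timer in the last scene picture, so its position was not remeasured. The tool only passed near it at 0.23 m or higher.
  - The plane fit to the lid kept a tilt of about 0.025 rad, above the 0.02 rad limit. I took this as non-lid pixels in the fit, because the dots showed the lid level.

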